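Put slides and objective away in the bench drawer

ROBOT

A 6-joint arm with a two-finger parallel gripper is mounted at the origin on the work surface. World frame = base frame: x ahead of the robot, y to its left, z up, the work surface at z = 0. Lengths are in m, angles in rad, forces in N, time in s.
With the tool pointing down it reaches from about 0.375 to 0.975 m from the base axis. Payload 3.8 kg.
Tool frame: the origin (TCP) lies between the finger pads; the fingertips stand 14 mm ahead of it and the grasp point (between the pads) lies 5 mm behind it; z points along the fingers, y is the line along which they close (so a half turn about z gives the same grasp; the last joint's range is limited). The gripper opens to 85 mm and grips with 20 to 120 N. Pads are 22 mm wide; open, the fingers measure 114 mm over their backs; the gripper's body (76 mm by 85 mm) begins 54 mm behind the grasp point. The pads swing forward as they close: fully open they stand 13 mm farther back than shut.
Start: joints at [1.167, 0.264, 1.604, -0, 1.274, -0.037], TCP at [0.242, 0.63, 0.245] pointing down, gripper open.
Joint ranges: [-2.63, 2.63], [-0.94, 2.18], [0.31, 2.57], [-1.31, 4.45], [0, 2.66], [-2.55, 2.55]. Speed limits (rad/s): [2.57, 2.57, 3.14, 3.14, 3.14, 3.14].

INTERFACE

Orientations are given as [roll, pitch, yaw] about the fixed x, y, z axes, in that order (R = Rz(yaw) Ry(pitch) Rx(roll)).
In Python, from bench import read_state, vision, sign_off gives the robot as it stands.
- The arm moves only by the tool play_rows, never from a script. Its argument "plan" is a list of rows, each an object of numbers: "dx", "dy", "dz": the shift along the tool's x, y, z normalised to -1 to 1, where 1 is 0.03 m; "roll": the turn about the tool's z normalised to -1 to 1, where 1 is 0.08 rad. In form: [{"dx": .., "dy": .., "dz": .., "roll": ..}, ...]. A call has 1 to 12 rows; each row shifts and turns the commanded pose from where the row before left it, along the tool's axes as they then stand; what a row does not reach is not made up. A row lasts 1/12 s, in which the tool goes at most 41.7 mm and 7.16 degrees, less where a joint would pass 70% of its speed; a pose out of reach is approached as far as the arm can. A call with a number of a shift or a turn outside -1 to 1 is refused whole. A call with a gripper value outside its range is refused whole. "fingers" is the finger opening in mm, from 0 to 85.4, set as the call begins (left out, the last holds). The fingers move at their own pace and stop on an object; "grip_force" is the grip in N (left out, the last holds). Time passes only in rows, so rows that do not move let the fingers close. It gives the time, the measured TCP pose, the force, the opening and the grip force at its end, in the units of the state.
- read_state(): the state, without advancing time (a new reading comes with each control period).
- vision.read_camera(name): name is "scene" or "side" or "wrist"; returns the picture (384x512x3 uint8, red, green, blue); there is no depth.
- vision.camera_info(name): a dict with "intrinsics" (3x3 intrinsics, pixels), "xyz" and "attitude" of the camera in the world; the wrist camera has in their place "mount" (4x4, takes a point from camera to tool coordinates, whose origin is the TCP and whose axes are the flange's). Camera axes: x right, y down, z forward; pixel columns grow to the right and rows downward; lengths in m; the calibration is good to about 2 mm. A picture is of the moment at which its call begins: read the wrist's pose just before it. camera_info takes no time and is no camera call.
- sign_off(): hands the job in; it is judged then, once.
The state is a dict: "clock": time; "joints": joint angles; "qvel": joint speeds; "joint_torque": joint torques, N m; "tool_pos": TCP position; "tool_rot": TCP orientation; "force": force on the tool from outside, world axes, zero at the start; "wrist_torque": the same for the moment, N m; "gripper_width": finger opening in m; "finger_force": force on a finger pad.
Only numpy, scipy, OpenCV 4.12 (cv2) and the standard library are available. Lean on these libraries where they do the work, as an engineer would, in place of code of your own. Each camera call takes 0.05 s, during which the arm holds its last target. There are 200 camera calls.

TASK

Put the slide box, lying flat with its lid up, and the objective canister, standing upright, away on the floor of the top drawer of the bench unit (draw it further out for room), and then push the drawer fully shut. A lidded glass jar already stands in that drawer: keep it upright in there. Leave the oil bottle and the specimen cup on the bench where they are.

Things in the scene. Friction and masses are not known exactly. Their poses are not given: they have to be found in the camera images.
- unit_front (a point): middle of the front edge of the top plate of a fixed white bench unit, 174 above the bench; x points into the unit, away from its drawers' fronts, y along its front. The unit reaches from 15 before this point (drawer fronts) to 285 behind it and is 300 wide, with two drawers one above the other; its top plate begins at this point. The lower drawer is shut and not needed
- unit_drawer0 (a joint): how far the top drawer is drawn out along -x of unit_front, in m: 0 shut, 0.21 fully out; starts ajar and stays where it is left. The interior laid bare is as long as this value less 6 mm
- drawer_floor (a point): middle of the front edge of the top drawer's inner floor, 97 above the bench; moves with the drawer, axes as unit_front's: x runs back into the drawer. The interior is 255 long (x 0 to 255), 258 wide (y -129 to +129), walls 6 thick rising 55 above this floor. The front panel (15 thick, outer face at x = -21, 294 wide) rises 64.5 above this floor. The unit's top plate passes 65 above this floor
- unit_drawer0_handle (a point): middle of the top drawer's steel bar handle: a horizontal bar along y about 120 long and 10 thick, 35 in front of the drawer front, 39 above the drawer floor, 136 above the bench
- slide_box: flat closed grey plastic box for microscope slides, 90 long (its x) x 40 wide (y) x 30 high (z), with a small paper label on the lid; origin at the centre of its underside; lies on the bench, lid up
- canister: plain upright black plastic screw canister for a microscope objective, round, 35 diameter, 52 high; origin at the centre of its underside, z up; stands on the bench
- jar: square glass staining jar with a white lid, 54 x 54 x 52 high (z up), origin at the centre of its underside; stands in the top drawer, stays there
- oil: bystander: small round amber oil bottle, 36 diameter, 85 high, origin at the centre of its underside; on the bench
- cup: bystander: round white lidded specimen cup, 60 diameter, 70 high, origin at the centre of its underside; on the bench
There are look-alikes about, which are no part of the job. Leave any purple look-alike of the slide_box alone. Several things have the shape of the canister; the one meant has the colours described above.

How it is judged:
By the outcome, as a careful person would: the job done as asked, in the order asked, and still so for the second after the job is handed in, with the robot touching nothing.
It also fails if it takes over 72 s, if anything falls off the work surface, if the arm or the gripper's body presses on something with over 40 N, if the wrist force passes 120 N, or if a joint passes its speed limit or range.

## Working session

There is one attempt and no reset: what is moved stays moved. The work goes in short steps, Python scripts to look and compute and a tool call to move; the robot and the scene stay as the last step left them, time stands still between calls to the robot, and variables do not carry over. Pictures are saved under pics/ and viewed, at most 10 in all, crops included, and the job is handed in when it is done.

Besides the shell and the picture viewer there is one more tool, called as a command line: name --argument value ..., lists and objects as JSON in quotes. play_rows: Moves the arm, as the interface text tells. Its arguments: {"type":"object","properties":{"plan":{"type":"array"},"fingers":{"type":"number"},"grip_force":{"type":"number"}},"required":["plan"]}

```bash
mkdir -p pics; cat > h.py <<'E'
import numpy as np, cv2
from scipy.spatial.transform import Rotation as R
from bench import read_state, vision, sign_off
def cam(name, st=None):
    i=vision.camera_info(name); K=np.array(i["intrinsics"])
    if name=="wrist":
        st=st or read_state(); T=np.eye(4); T[:3,:3]=R.from_euler('xyz',st["tool_rot"]).as_matrix(); T[:3,3]=st["tool_pos"]
        M=T@np.array(i["mount"]); return K,M[:3,:3],M[:3,3]
    a=np.array(i["attitude"]); 
    Rm=a if a.shape==(3,3) else R.from_euler('xyz',a).as_matrix()
    return K,Rm,np.array(i["xyz"])
def ray(c,px):
    K,Rm,o=c; d=Rm@np.linalg.solve(K,[px[0],px[1],1.]); return o,d/np.linalg.norm(d)
def onz(c,px,z):
    o,d=ray(c,px); return o+d*(z-o[2])/d[2]
def proj(c,p):
    K,Rm,o=c; q=K@(Rm.T@(np.array(p)-o)); return q[:2]/q[2]
def tri(c1,p1,c2,p2):
    A=[];b=[]
    for c,p in((c1,p1),(c2,p2)):
        o,d=ray(c,p); P=np.eye(3)-np.outer(d,d); A.append(P);b.append(P@o)
    return np.linalg.lstsq(np.vstack(A),np.hstack(b),rcond=None)[0]
def shot(name):
    st=read_state(); im=vision.read_camera(name); return im,cam(name,st)
def save(n,im,s=1):
    cv2.imwrite("pics/"+n,cv2.resize(im[:,:,::-1],None,fx=s,fy=s,interpolation=cv2.INTER_CUBIC))
E
python3 - <<'E'
from h import *
print(vision.camera_info("scene"),vision.camera_info("side"),vision.camera_info("wrist"))
print(read_state())
for n in("scene","side","wrist"):
    im,c=shot(n); save(n+"0.png",im,1.5); np.save(n+"0.npy",im)
E
```

```text
{'intrinsics': array([[414.93976649,   0.        , 254.07049777],
       [  0.        , 414.93976649, 191.3402532 ],
       [  0.        ,   0.        ,   1.        ]]), 'xyz': array([1.27608983, 0.58719154, 0.85957244]), 'attitude': array([-2.24055606, -0.02160496,  2.24370947])} {'intrinsics': array([[429.2683414 ,   0.        , 262.61892625],
       [  0.        , 429.2683414 , 192.42062442],
       [  0.        ,   0.        ,   1.        ]]), 'xyz': array([ 0.28431197, -0.89105311,  1.10208488]), 'attitude': array([-2.34900775e+00, -1.14386705e-03, -2.68308773e-01])} {'intrinsics': array([[337.17246268,   0.        , 253.42723488],
       [  0.        , 337.17246268, 190.80554513],
       [  0.        ,   0.        ,   1.        ]]), 'mount': array([[-6.35896807e-04, -9.45105605e-01, -3.26764427e-01,
         8.39038451e-02],
       [ 9.99999267e-01, -2.64227174e-04, -1.18181089e-03,
        -4.77947800e-04],
       [ 1.03059606e-03, -3.26764939e-01,  9.45105080e-01,
        -1.28579738e-01],
       [ 0.00000000e+00,  0.00000000e+00,  0.00000000e+00,
         1.00000000e+00]])}
{'clock': 0.0, 'joints': array([ 1.16709288e+00,  2.64726009e-01,  1.60540474e+00, -1.56575533e-05,
        1.27371314e+00, -3.68772883e-02]), 'qvel': array([-1.37260737e-03, -2.53603925e-04, -9.83273239e-05, -3.02664811e-04,
        1.35291914e-03,  2.10397555e-03]), 'joint_torque': array([ 1.78587994e-03, -5.15088201e+01, -3.67326558e+01,  2.41938096e-04,
        1.23434613e-02, -1.60879199e-05]), 'tool_pos': array([0.24180111, 0.62943349, 0.2439637 ]), 'tool_rot': array([-3.13934240e+00, -6.80494562e-05,  2.77477102e+00]), 'force': array([-0.26630362,  0.97817635, -0.22004319]), 'wrist_torque': array([-0.03078326, -0.02785361,  0.05750871]), 'finger_force': 0.0, 'gripper_width': 0.08575003410742718}
```

View pics/scene0.png

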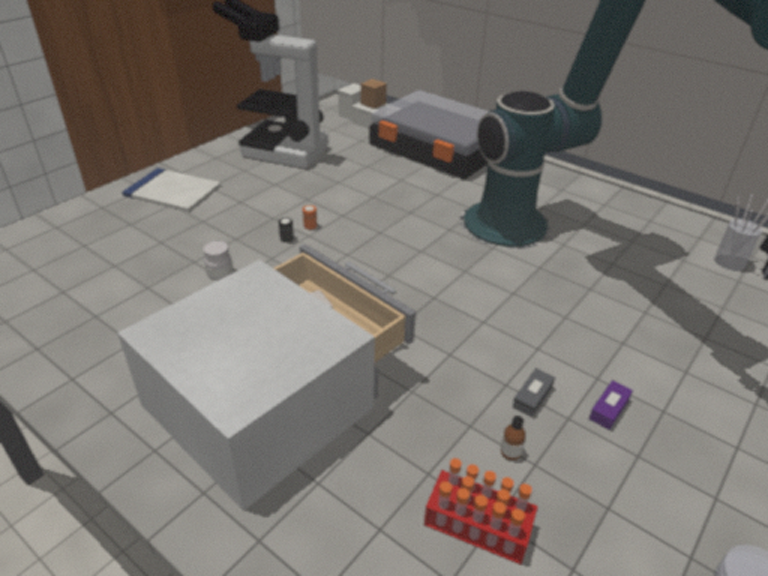

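View pics/side0.png

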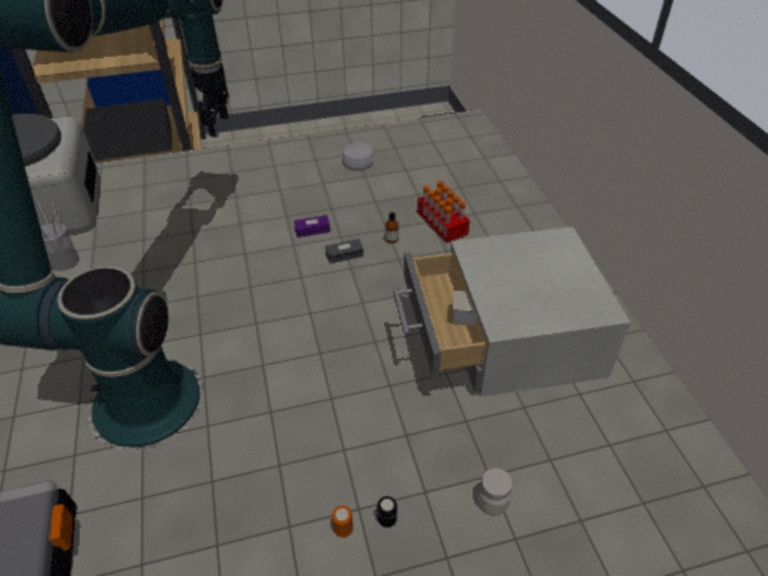

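Candidates, in the 1.5x pictures:
- **Slide box:** grey box with a label at scene (534,391) / side (345,250). The look-alike is purple, at scene (611,404) / side (312,226), so I choose the grey one.
- **Canister:** black at scene (286,229) / side (387,511). The look-alike is orange, at scene (310,217) / side (342,520), so I choose the black one.
- **Bystanders:** oil bottle at side (391,228) and cup at side (495,490).
- **Unit:** it stands at side (540,310) with the drawer ajar and the jar at side (461,308).

Next I check these in a close crop and measure.

```bash
python3 - <<'E'
from h import *
s=np.load("scene0.npy"); d=np.load("side0.npy")
def crop(im,x,y,w,h,W,H): return cv2.resize(im[y:y+h,x:x+w],(W,H),interpolation=cv2.INTER_CUBIC)
top=np.hstack([crop(s,170,125,60,45,400,300),crop(s,335,235,60,45,400,300)])
bot=np.hstack([crop(d,215,315,60,45,400,300),crop(d,255,150,80,60,400,300)]) 
save("crop1.png",np.vstack([top,bot]))
cs,cd=cam("scene"),cam("side")
# corners of top plate (1.5x reads)
for n,p,q in(("frontL(+y)",(378,345),(452,246)),("frontR",(262,262),(478,370)),("handleA",None,(397,291)),):
    q=np.array(q)/1.5
    print(n,"side@.174",onz(cd,q,.174).round(3), "scene@.174", p and onz(cs,np.array(p)/1.5,.174).round(3), p and tri(cs,np.array(p)/1.5,cd,q).round(3))
for n,p,q in(("box",(534,391),(345,250)),("can",(286,229),(387,511)),("cup",(217,260),(495,490)),("oil",(514,440),(391,228)),("orange",(310,217),(342,520))):
    print(n,tri(cs,np.array(p)/1.5,cd,np.array(q)/1.5).round(3))
# masks
def blob(im,m,seed):
    n,l,st,ce=cv2.connectedComponentsWithStats(m.astype(np.uint8)); k=l[seed[1],seed[0]]; return l==k,st[k],ce[k]
for im,c,n,sb,sc in((s,cs,"scene",(352,264),(190,155)),(d,cd,"side",(224,170),(258,344))):
    g=im.max(2); sat=im.max(2).astype(int)-im.min(2)
    print(n,"box px",im[sb[1],sb[0]],"can px",im[sc[1],sc[0]],"bench", im[sb[1]+20,sb[0]+10])
    for nm,seed,t in(("box",sb,80),("can",sc,60)):
        m,st,ce=blob(im,g<t,seed); print(nm,st,ce.round(1))
E
```

```text
frontL(+y) side@.174 [0.694 0.112 0.174] scene@.174 [0.709 0.148 0.174] [0.699 0.135 0.156]
frontR side@.174 [ 0.627 -0.227  0.174] scene@.174 [ 0.674 -0.157  0.174] [ 0.64  -0.199  0.135]
handleA side@.174 [0.539 0.008 0.174] scene@.174 None None
box [0.493 0.339 0.018]
can [ 0.414 -0.373  0.026]
cup [ 0.611 -0.391  0.034]
oil [0.625 0.371 0.035]
orange [ 0.335 -0.368  0.025]
scene box px [96 96 98] can px [54 51 48] bench [145 142 137]
box [     0      0    512    384 176030] [258.7 205. ]
can [187 149   8  12  73] [190.5 154.8]
side box px [29 31 31] can px [6 2 9] bench [115 112 105]
box [217 160  26  16 268] [229.1 167.6]
can [250 331  15  21 184] [257.3 342.5]
```

View pics/crop1.png

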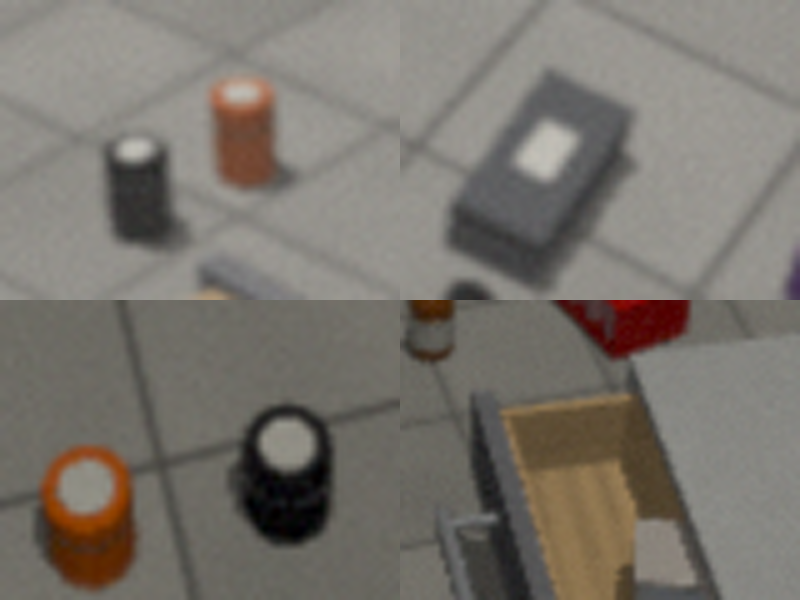

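The crops show the black canister with a pale lid disc at scene px (190,147.5) / side px (258,337). The grey labelled box's top-face corners are near scene px (357,245), (370,252), (356,272) and (343,266). Both choices hold. Next I move the wrist camera over the drawer.

play_rows --plan '[{"dz":-0.3,"roll":1},{"dz":-0.3,"roll":1},{"dz":-0.3,"roll":1},{"dz":-0.3,"roll":1},{"dz":-0.3,"roll":1},{"dz":-0.3,"roll":1},{"dz":-0.3,"roll":1},{"dz":-0.3,"roll":1},{"dz":-0.3,"roll":1},{"dz":-0.3,"roll":1},{"dz":-0.3,"roll":1},{"dz":-0.3,"roll":1}]'

```text
invalid input
```

play_rows --plan '[{"roll":1},{"roll":1},{"roll":1},{"roll":1},{"dx":-0.85,"dy":0.42},{"dx":-0.85,"dy":0.42},{"dx":-0.85,"dy":0.42},{"dx":-0.85,"dy":0.42},{"dx":-0.85,"dy":0.42},{"dx":-0.85,"dy":0.42},{"dx":-0.85,"dy":0.42},{"dx":-0.85,"dy":0.42}]'

```text
invalid input
```

play_rows --plan '[{"dx":-0.85,"dy":0.42},{"dx":-0.85,"dy":0.42},{"dx":-0.85,"dy":0.42},{"dx":-0.85,"dy":0.42},{"dx":-0.85,"dy":0.42},{"dx":-0.85,"dy":0.42},{"dx":-0.85,"dy":0.42},{"dx":-0.85,"dy":0.42},{"dx":-0.85,"dy":0.42},{"dx":-0.85,"dy":0.42},{"dx":-0.85,"dy":0.42},{"dx":-0.85,"dy":0.42}]'

```text
invalid input
```

play_rows --plan '[{"dx":-0.85,"dy":0.42},{"dx":-0.85,"dy":0.42},{"dx":-0.85,"dy":0.42},{"dx":-0.85,"dy":0.42},{},{},{}]'

```text
invalid input
```

```bash
python3 - <<'E'
from h import *
im,c=shot("wrist"); save("w1.png",im,1.5); np.save("w1.npy",im); import pickle; pickle.dump(c,open("w1.pkl","wb"))
st=read_state(); print(st["clock"],st["tool_pos"],st["tool_rot"],st["force"])
E
```

```text
0.2 [0.24189773 0.6297046  0.24442892] [-3.14014961e+00 -4.26738060e-05  2.77482841e+00] [-0.3191316  -0.14783026 -0.38347058]
```

View pics/w1.png

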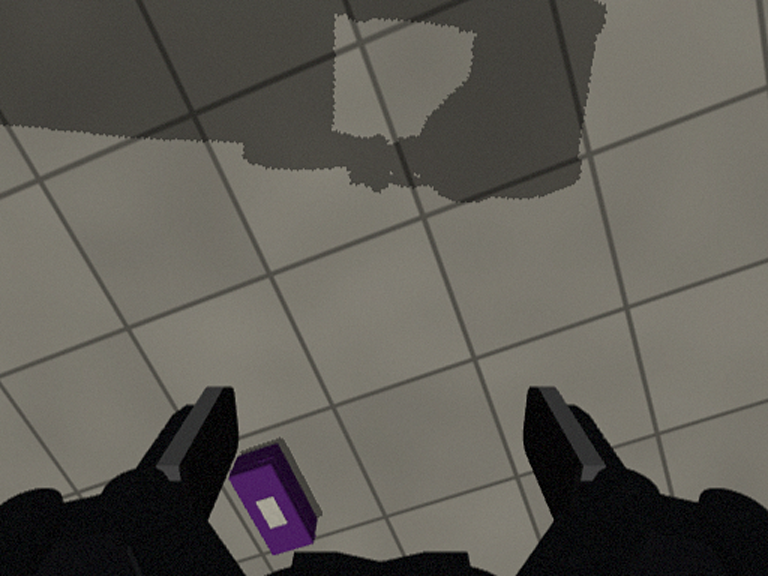

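That picture shows the start pose only, with the purple look-alike at (272,505). The moves were refused because every row needs all four keys, so I resend them in full.

play_rows --plan '[{"dx":0,"dy":0,"dz":-0.3,"roll":1},{"dx":0,"dy":0,"dz":-0.3,"roll":1},{"dx":0,"dy":0,"dz":-0.3,"roll":1},{"dx":0,"dy":0,"dz":-0.3,"roll":1},{"dx":0,"dy":0,"dz":-0.3,"roll":1},{"dx":0,"dy":0,"dz":-0.3,"roll":1},{"dx":0,"dy":0,"dz":-0.3,"roll":1},{"dx":0,"dy":0,"dz":-0.3,"roll":1},{"dx":0,"dy":0,"dz":-0.3,"roll":1},{"dx":0,"dy":0,"dz":-0.3,"roll":1},{"dx":0,"dy":0,"dz":-0.3,"roll":1},{"dx":0,"dy":0,"dz":-0.3,"roll":1}]'

```text
clock: 1.2
tool_pos: [0.242, 0.6299, 0.3533]
tool_rot: [-3.141, 0.001, 1.811]
force: [0.5, 0.2, -0.6]
gripper_width: 0.0858
finger_force: 0.0
```

play_rows --plan '[{"dx":0,"dy":0,"dz":0,"roll":1},{"dx":0,"dy":0,"dz":0,"roll":1},{"dx":0,"dy":0,"dz":0,"roll":1},{"dx":0,"dy":0,"dz":0,"roll":1},{"dx":-0.85,"dy":0.42,"dz":0,"roll":0},{"dx":-0.85,"dy":0.42,"dz":0,"roll":0},{"dx":-0.85,"dy":0.42,"dz":0,"roll":0},{"dx":-0.85,"dy":0.42,"dz":0,"roll":0},{"dx":-0.85,"dy":0.42,"dz":0,"roll":0},{"dx":-0.85,"dy":0.42,"dz":0,"roll":0},{"dx":-0.85,"dy":0.42,"dz":0,"roll":0},{"dx":-0.85,"dy":0.42,"dz":0,"roll":0}]'

```text
clock: 2.2
tool_pos: [0.3273, 0.4176, 0.3531]
tool_rot: [-3.142, 0.0, 1.495]
force: [1.0, 0.2, 0.2]
gripper_width: 0.0857
finger_force: 0.0
```

play_rows --plan '[{"dx":-0.85,"dy":0.42,"dz":0,"roll":0},{"dx":-0.85,"dy":0.42,"dz":0,"roll":0},{"dx":-0.85,"dy":0.42,"dz":0,"roll":0},{"dx":-0.85,"dy":0.42,"dz":0,"roll":0},{"dx":-0.85,"dy":0.42,"dz":0,"roll":0},{"dx":-0.85,"dy":0.42,"dz":0,"roll":0},{"dx":-0.85,"dy":0.42,"dz":0,"roll":0},{"dx":-0.85,"dy":0.42,"dz":0,"roll":0},{"dx":-0.85,"dy":0.42,"dz":0,"roll":0},{"dx":-0.85,"dy":0.42,"dz":0,"roll":0},{"dx":-0.85,"dy":0.42,"dz":0,"roll":0},{"dx":-0.85,"dy":0.42,"dz":0,"roll":0}]'

```text
clock: 3.2
tool_pos: [0.4547, 0.101, 0.3533]
tool_rot: [3.141, -0.0, 1.495]
force: [-0.4, -0.2, -0.1]
gripper_width: 0.0855
finger_force: 0.0
```

play_rows --plan '[{"dx":-0.85,"dy":0.42,"dz":0,"roll":0},{"dx":-0.85,"dy":0.42,"dz":0,"roll":0},{"dx":-0.85,"dy":0.42,"dz":0,"roll":0},{"dx":-0.85,"dy":0.42,"dz":0,"roll":0},{"dx":0,"dy":0,"dz":0,"roll":0},{"dx":0,"dy":0,"dz":0,"roll":0},{"dx":0,"dy":0,"dz":0,"roll":0}]'

```text
clock: 3.78
tool_pos: [0.4968, -0.0029, 0.353]
tool_rot: [-3.141, -0.001, 1.494]
force: [-0.4, -0.2, -0.1]
gripper_width: 0.0853
finger_force: 0.0
```

```bash
python3 - <<'E'
from h import *
im,c=shot("wrist"); save("w2.png",im,1.5); np.save("w2.npy",im); import pickle; pickle.dump(c,open("w2.pkl","wb"))
st=read_state(); print(st["clock"],st["tool_pos"],st["tool_rot"],st["force"])
E
```

```text
3.8333 [ 0.49677673 -0.00249419  0.35315194] [-3.14109650e+00 -4.70299958e-04  1.49511083e+00] [-0.25515225 -0.33674511  0.11062218]
```

View pics/w2.png

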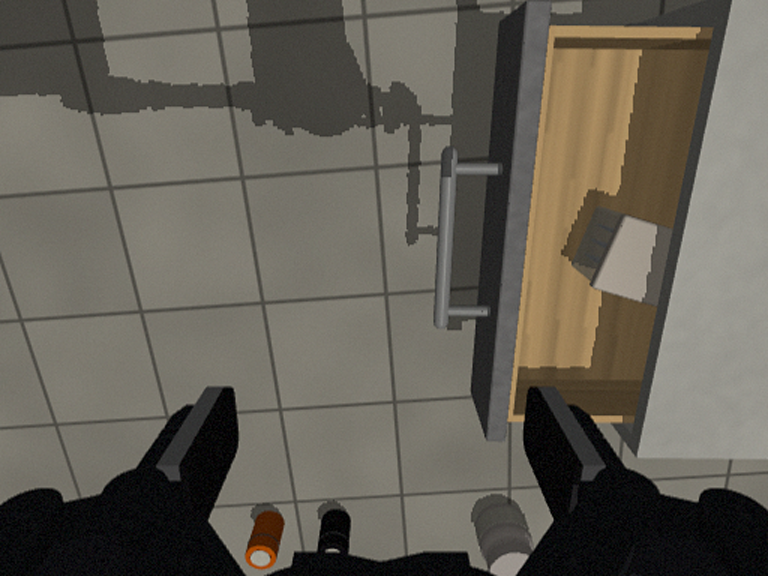

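The wrist view shows the handle bar from (450,150) to (441,326). The panel's top face runs from (526,3)–(549,0) down to (488,440)–(506,440). The plate's front edge runs from (731,0) to its corner at (637,457), and the jar is at (625,258).

```bash
python3 - <<'E'
from h import *
import pickle; c=pickle.load(open("w2.pkl","rb")); cs,cd=cam("scene"),cam("side")
f=lambda p,z: onz(c,np.array(p)/1.5,z)
def line(a,b,z):
    A,B=f(a,z),f(b,z); v=A-B; print("  yaw",round(np.arctan2(v[1],v[0])-np.pi/2,4),A.round(4),B.round(4),"len",round(np.hypot(v[0],v[1]),4)); return A,B
print("handle");line((450,150),(441,326),.136)
print("panel front");line((526,3),(488,440),.1615)
print("panel back");line((549,0),(506,440),.1615)
print("plate");line((731,0),(637,457),.174)
print("jar lid", [f(p,.149).round(3) for p in((628,216),(592,287))])
# height checks by two views: handle ends in side view (1.5x): approx (397,291),(409,329)
a=tri(c,np.array((450,150))/1.5,cd,np.array((397,291))/1.5); b=tri(c,np.array((441,326))/1.5,cd,np.array((409,331))/1.5); print("handle tri",a.round(3),b.round(3))
p=tri(c,np.array((637,457))/1.5,cs,np.array((262,262))/1.5); print("plate corner tri",p.round(3))
print("can top: tri",tri(cs,(190.25,147.5),cd,(258.2,336.7)).round(4), onz(cs,(190.25,147.5),.052).round(4),onz(cd,(258.2,336.7),.052).round(4))
q=np.array([(357.5,245.5),(369.8,251.8),(356,272.5),(343.3,266.2)]); P=np.array([onz(cs,x,.03) for x in q]); print(P.round(4),P.mean(0).round(4))
for i in range(4):
    v=P[i]-P[i-1]; print(np.hypot(*v[:2]).round(4),np.arctan2(v[1],v[0]).round(3))
d=np.load("side0.npy"); 
g=d.max(2).astype(int); 
m=((d.min(2)>130)&(np.indices(g.shape)[1]>217)&(np.indices(g.shape)[1]<243)&(np.indices(g.shape)[0]>158)&(np.indices(g.shape)[0]<176)); ys,xs=np.nonzero(m); print("label side",xs.mean(),ys.mean(),len(xs))
print("label tri",tri(cs,(356.9,257.5),cd,(xs.mean(),ys.mean())).round(4))
E
```

```text
handle
  yaw -0.0849 [0.5474 0.0528 0.136 ] [ 0.5367 -0.0734  0.136 ] len 0.1266
panel front
  yaw -0.0811 [0.5893 0.1314 0.1615] [ 0.5658 -0.1576  0.1615] len 0.2899
panel back
  yaw -0.0786 [0.6021 0.1319 0.1615] [ 0.5792 -0.1586  0.1615] len 0.2914
plate
  yaw -0.0829 [0.6958 0.1223 0.174 ] [ 0.6714 -0.1713  0.174 ] len 0.2946
jar lid [array([0.662, 0.002, 0.149]), array([ 0.641, -0.046,  0.149])]
handle tri [0.55  0.052 0.129] [ 0.539 -0.073  0.138]
plate corner tri [ 0.67  -0.166  0.172]
can top: tri [ 0.4146 -0.3735  0.0485] [ 0.4169 -0.3689  0.052 ] [ 0.4152 -0.3761  0.052 ]
[[0.4498 0.3201 0.03  ]
 [0.4497 0.3575 0.03  ]
 [0.5405 0.3629 0.03  ]
 [0.5425 0.3267 0.03  ]] [0.4956 0.3418 0.03  ]
0.093 -3.07
0.0374 1.572
0.0909 0.059
0.0363 -1.514
label side 227.0 164.0 1
label tri [0.486  0.3407 0.0281]
```

play_rows --plan '[{"dx":-0.07,"dy":0.76,"dz":0,"roll":0},{"dx":-0.07,"dy":0.76,"dz":0,"roll":0},{"dx":0,"dy":0,"dz":0.9,"roll":0.08},{"dx":0,"dy":0,"dz":0.9,"roll":0},{"dx":0,"dy":0,"dz":0.9,"roll":0},{"dx":0,"dy":0,"dz":0.9,"roll":0},{"dx":0,"dy":0,"dz":0.9,"roll":0},{"dx":0,"dy":0,"dz":0.9,"roll":0},{"dx":0,"dy":0,"dz":0,"roll":0},{"dx":0,"dy":0,"dz":0,"roll":0}]' --fingers 26 --grip_force 40

```text
clock: 4.67
tool_pos: [0.5406, -0.0095, 0.1899]
tool_rot: [-3.137, -0.0, 1.49]
force: [0.6, 0.5, -0.0]
gripper_width: 0.0265
finger_force: 0.0
```

play_rows --plan '[{"dx":0,"dy":0,"dz":0.5,"roll":0},{"dx":0,"dy":0,"dz":0.5,"roll":0},{"dx":0,"dy":0,"dz":0.5,"roll":0},{"dx":0,"dy":0,"dz":0.5,"roll":0},{"dx":0,"dy":0,"dz":0,"roll":0},{"dx":0,"dy":0,"dz":0,"roll":0}]'

```text
clock: 5.17
tool_pos: [0.5449, -0.0103, 0.1347]
tool_rot: [3.136, -0.0, 1.489]
force: [-0.2, -0.0, -0.5]
gripper_width: 0.0262
finger_force: 0.0
```

play_rows --plan '[{"dx":0,"dy":0,"dz":0,"roll":0},{"dx":0,"dy":0,"dz":0,"roll":0},{"dx":0,"dy":0,"dz":0,"roll":0},{"dx":0,"dy":0,"dz":0,"roll":0}]' --fingers 0

```text
clock: 5.5
tool_pos: [0.5438, -0.0104, 0.1336]
tool_rot: [3.138, -0.001, 1.489]
force: [-0.2, 1.8, 6.0]
gripper_width: 0.0095
finger_force: 39.0
```

play_rows --plan '[{"dx":0,"dy":-0.15,"dz":0,"roll":0},{"dx":0,"dy":-0.3,"dz":0,"roll":0},{"dx":0,"dy":-0.4,"dz":0,"roll":0},{"dx":0,"dy":-0.45,"dz":0,"roll":0},{"dx":0,"dy":-0.45,"dz":0,"roll":0},{"dx":0,"dy":-0.45,"dz":0,"roll":0},{"dx":0,"dy":-0.45,"dz":0,"roll":0},{"dx":0,"dy":-0.45,"dz":0,"roll":0},{"dx":0,"dy":-0.4,"dz":0,"roll":0},{"dx":0,"dy":-0.25,"dz":0,"roll":0},{"dx":0,"dy":-0.1,"dz":0,"roll":0},{"dx":0,"dy":0,"dz":0,"roll":0}]'

```text
clock: 6.5
tool_pos: [0.4278, -0.0004, 0.1336]
tool_rot: [3.138, -0.002, 1.488]
force: [-2.3, 3.1, 9.9]
gripper_width: 0.0096
finger_force: 40.3
```

play_rows --plan '[{"dx":0,"dy":0,"dz":0,"roll":0},{"dx":0,"dy":0,"dz":0,"roll":0}]'

```text
clock: 6.67
tool_pos: [0.4283, -0.0004, 0.1336]
tool_rot: [3.138, -0.002, 1.488]
force: [-0.3, 3.8, 10.5]
gripper_width: 0.0093
finger_force: 40.4
```

play_rows --plan '[{"dx":0,"dy":0,"dz":0,"roll":0},{"dx":0,"dy":0,"dz":0,"roll":0},{"dx":0,"dy":0,"dz":0,"roll":0},{"dx":0,"dy":0,"dz":-0.5,"roll":0},{"dx":0,"dy":0,"dz":-0.9,"roll":0},{"dx":0,"dy":0,"dz":-0.9,"roll":0},{"dx":0,"dy":0,"dz":-0.9,"roll":0},{"dx":0,"dy":0.5,"dz":-0.9,"roll":0},{"dx":0,"dy":0.9,"dz":-0.9,"roll":0},{"dx":0,"dy":0.9,"dz":-0.9,"roll":0},{"dx":0,"dy":0.7,"dz":-0.9,"roll":0},{"dx":0,"dy":0,"dz":-0.2,"roll":0}]' --fingers 28

```text
clock: 7.67
tool_pos: [0.5214, -0.0093, 0.3456]
tool_rot: [3.134, 0.0, 1.488]
force: [-0.2, -0.2, 0.8]
gripper_width: 0.028
finger_force: 0.0
```

play_rows --plan '[{"dx":0.5,"dy":0,"dz":0,"roll":0},{"dx":0.5,"dy":0,"dz":0,"roll":0},{"dx":0,"dy":0,"dz":0,"roll":0},{"dx":0,"dy":0,"dz":0,"roll":0}]'

```text
clock: 8.0
tool_pos: [0.5184, 0.0214, 0.34]
tool_rot: [-3.139, 0.001, 1.49]
force: [-0.4, -1.1, -0.5]
gripper_width: 0.0279
finger_force: 0.0
```

```bash
python3 - <<'E'
from h import *
im,c=shot("wrist"); save("w3.png",im,1.5); np.save("w3.npy",im); import pickle; pickle.dump(c,open("w3.pkl","wb"))
st=read_state(); print(st["clock"],st["tool_pos"],st["tool_rot"],st["force"])
E
```

```text
8.05 [0.51841962 0.02104679 0.3401033 ] [-3.13943913e+00  8.51626239e-04  1.48909752e+00] [-0.84301986 -0.79931916 -0.24989476]
```

View pics/w3.png

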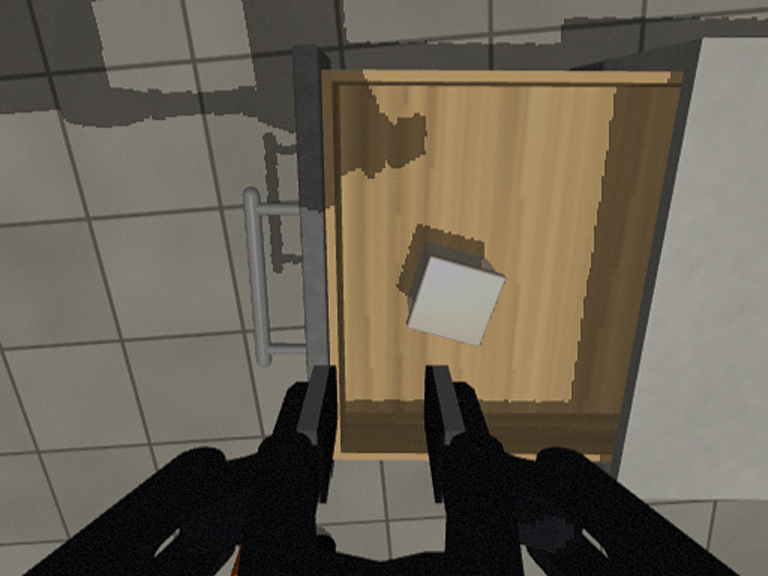

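The picture shows the drawer nearly fully out. The handle runs from (255,190) to (264,362), and the jar lid's corners are (430,256), (505,275), (481,345) and (408,326). Floor is free on the +y side (up in the image) and the -y side.

```bash
python3 - <<'E'
from h import *
import pickle; c=pickle.load(open("w3.pkl","rb"))
f=lambda p,z: onz(c,np.array(p)/1.5,z)
psi=-.082; X=np.array([np.cos(psi),np.sin(psi)]);Y=np.array([-X[1],X[0]])
A=f((702,38),.174);B=f((613,500),.174);v=A-B;print("plate",A,B,"yaw",np.arctan2(-v[0],v[1]),"len",np.hypot(*v[:2]))
U=(A+B)[:2]/2; print("unit_front",U)
h=(f((250,190),.136)+f((264,362),.136))[:2]/2; print("handle",h,"rel",(h-U)@X,(h-U)@Y)
D=h+X*(.035+.021); print("drawer_floor",D)
for p in((430,256),(505,275),(481,345),(408,326)):
    q=f(p,.149)[:2]-D; print("jar corner in drawer",(q@X).round(4),(q@Y).round(4))
q=f((456.5,300.5),.149)[:2]-D; print("jar ctr",q@X,q@Y)
q=f((345,450),.097)[:2]-D;print("floor front -y corner",q@X,q@Y)
E
```

```text
plate [0.69658158 0.12697554 0.174     ] [ 0.67070567 -0.17339899  0.174     ] yaw -0.08593332422292532 len 0.30148701694152996
unit_front [ 0.68364362 -0.02321173]
handle [0.43083864 0.00045719] rel -0.2538942010013499 0.0028825975879631072
drawer_floor [ 0.48665048 -0.00412967]
jar corner in drawer 0.0618 0.0218
jar corner in drawer 0.112 0.0088
jar corner in drawer 0.0995 -0.0425
jar corner in drawer 0.0484 -0.0281
jar ctr 0.08074682054499001 -0.009347488218514164
floor front -y corner -0.0016866168809179605 -0.16923298783504312
```

play_rows --plan '[{"dx":0.88,"dy":-0.14,"dz":0.11,"roll":0},{"dx":0.88,"dy":-0.14,"dz":0.11,"roll":0},{"dx":0.88,"dy":-0.14,"dz":0.11,"roll":0},{"dx":0.88,"dy":-0.14,"dz":0.11,"roll":0},{"dx":0.88,"dy":-0.14,"dz":0.11,"roll":0},{"dx":0.88,"dy":-0.14,"dz":0.11,"roll":0},{"dx":0.88,"dy":-0.14,"dz":0.11,"roll":0},{"dx":0.88,"dy":-0.14,"dz":0.11,"roll":0},{"dx":0.88,"dy":-0.14,"dz":0.11,"roll":0},{"dx":0.88,"dy":-0.14,"dz":0.11,"roll":0},{"dx":0.88,"dy":-0.14,"dz":0.11,"roll":0},{"dx":0.88,"dy":-0.14,"dz":0.11,"roll":0}]' --fingers 60

```text
clock: 9.05
tool_pos: [0.4948, 0.3413, 0.3008]
tool_rot: [-3.141, 0.001, 1.488]
force: [-0.4, -0.6, -0.4]
gripper_width: 0.0598
finger_force: 0.0
```

play_rows --plan '[{"dx":0,"dy":0,"dz":0,"roll":-1},{"dx":0,"dy":0,"dz":0,"roll":-1},{"dx":0,"dy":0,"dz":0,"roll":-1},{"dx":0,"dy":0,"dz":0,"roll":-1},{"dx":0,"dy":0,"dz":0,"roll":-1},{"dx":0,"dy":0,"dz":0,"roll":-1},{"dx":0,"dy":0,"dz":0,"roll":-1},{"dx":0,"dy":0,"dz":0,"roll":-1},{"dx":0,"dy":0,"dz":0,"roll":-1},{"dx":0,"dy":0,"dz":0,"roll":-1},{"dx":0,"dy":0,"dz":0,"roll":-1},{"dx":0,"dy":0,"dz":0,"roll":-1}]'

```text
clock: 10.05
tool_pos: [0.4951, 0.3399, 0.301]
tool_rot: [-3.14, 0.0, 2.452]
force: [-0.5, -0.1, -0.4]
gripper_width: 0.0596
finger_force: 0.0
```

play_rows --plan '[{"dx":0,"dy":0,"dz":0,"roll":-1},{"dx":0,"dy":0,"dz":0,"roll":-1},{"dx":0,"dy":0,"dz":0,"roll":-1},{"dx":0,"dy":0,"dz":0,"roll":-1},{"dx":0,"dy":0,"dz":0,"roll":-1},{"dx":0,"dy":0,"dz":0,"roll":-1},{"dx":0,"dy":0,"dz":0,"roll":-1},{"dx":0,"dy":0,"dz":0,"roll":-1},{"dx":0,"dy":0,"dz":0,"roll":-0.8},{"dx":0,"dy":0,"dz":0,"roll":0},{"dx":0,"dy":0,"dz":0,"roll":0}]'

```text
clock: 10.97
tool_pos: [0.4951, 0.3403, 0.3011]
tool_rot: [-3.141, -0.001, -3.133]
force: [-0.0, -0.1, 0.3]
gripper_width: 0.0599
finger_force: 0.0
```

```bash
python3 - <<'E'
from h import *
im,c=shot("wrist"); save("w4.png",im,1.5); np.save("w4.npy",im); import pickle; pickle.dump(c,open("w4.pkl","wb"))
st=read_state(); print(st["clock"],st["tool_pos"],st["tool_rot"],st["joints"])
E
```

```text
11.0167 [0.49518132 0.34040824 0.30125816] [-3.14094046e+00 -5.07776213e-04 -3.13314242e+00] [ 5.60958510e-01  9.53815257e-02  1.69828919e+00 -2.95931175e-04
  1.34869646e+00 -1.01822292e+00]
```

View pics/w4.png

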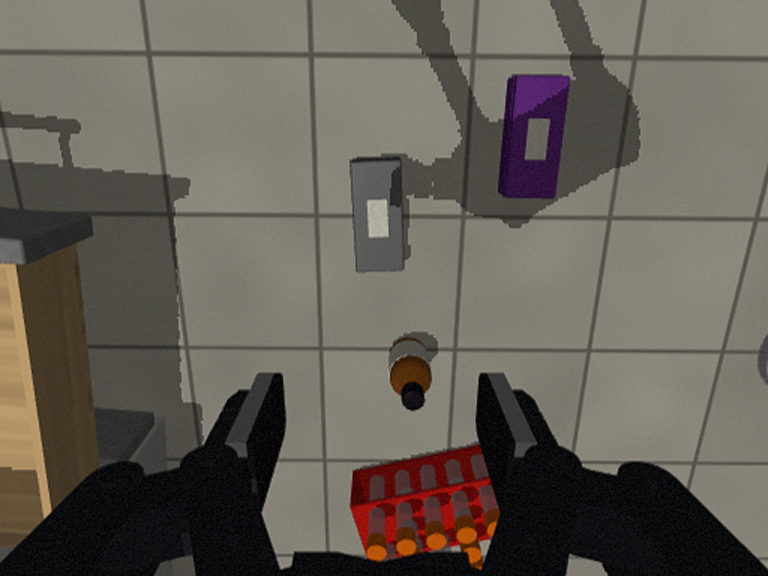

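The picture shows the grey box with top corners near (352,163), (402,163), (405,270) and (356,272), and its label at (378,218). The oil bottle is at (410,370) and clear of the box; the purple one is at (535,138).

```bash
python3 - <<'E'
from h import *
import pickle; c=pickle.load(open("w4.pkl","rb")); cs=cam("scene"); im=np.load("w4.npy").astype(int)
m=(im.min(2)>150); m[:130]=0;m[165:]=0;m[:,:240]=0;m[:,265:]=0; ys,xs=np.nonzero(m); L=np.array([xs.mean(),ys.mean()]); print("label",L*1.5,len(xs))
s=np.load("scene0.npy"); m=s.min(2)>165; m[:248]=0;m[266:]=0;m[:,:346]=0;m[:,367:]=0; ys,xs=np.nonzero(m); S=np.array([xs.mean(),ys.mean()]); print(S,len(xs))
print("tri",tri(c,L,cs,S),"onz.03",onz(c,L,.03))
P=np.array([onz(c,np.array(p)/1.5,.03) for p in((352,163),(402,163),(405,270),(356,272))]);print(P.round(4),P.mean(0))
v=(P[2]+P[3]-P[0]-P[1]); print("yaw",np.arctan2(v[1],v[0]))
print("oil",onz(c,np.array((412,398))/1.5,.08))
E
```

```text
label [377.14932886 217.90268456] 298
[356.4        257.13333333] 30
tri [0.49101308 0.33739194 0.02966605] onz.03 [0.49116548 0.33657468 0.03      ]
[[0.4485 0.3169 0.03  ]
 [0.4482 0.3555 0.03  ]
 [0.5345 0.3599 0.03  ]
 [0.5366 0.3193 0.03  ]] [0.49195806 0.33789933 0.03      ]
yaw 0.038744217332031004
oil [0.62503036 0.3653181  0.08      ]
```

play_rows --plan '[{"dx":0,"dy":0,"dz":0,"roll":-0.39},{"dx":0.12,"dy":-0.08,"dz":0.5,"roll":0},{"dx":0,"dy":0,"dz":0.95,"roll":0},{"dx":0,"dy":0,"dz":0.95,"roll":0},{"dx":0,"dy":0,"dz":0.95,"roll":0},{"dx":0,"dy":0,"dz":0.95,"roll":0},{"dx":0,"dy":0,"dz":0.95,"roll":0},{"dx":0,"dy":0,"dz":0.95,"roll":0},{"dx":0,"dy":0,"dz":0.95,"roll":0},{"dx":0,"dy":0,"dz":0.8,"roll":0},{"dx":0,"dy":0,"dz":0.6,"roll":0},{"dx":0,"dy":0,"dz":0.3,"roll":0}]'

```text
clock: 12.02
tool_pos: [0.4897, 0.3371, 0.0329]
tool_rot: [-3.139, -0.004, -3.101]
force: [-0.2, -1.2, -0.2]
gripper_width: 0.06
finger_force: 0.0
```

play_rows --plan '[{"dx":0,"dy":0,"dz":0.3,"roll":0},{"dx":0,"dy":0,"dz":0.2,"roll":0},{"dx":0,"dy":0,"dz":0,"roll":0},{"dx":0,"dy":0,"dz":0,"roll":0}]'

```text
clock: 12.35
tool_pos: [0.4923, 0.3389, 0.0219]
tool_rot: [3.141, 0.001, -3.1]
force: [-0.0, -0.2, 0.2]
gripper_width: 0.0599
finger_force: 0.0
```

play_rows --plan '[{"dx":0,"dy":0,"dz":0,"roll":0},{"dx":0,"dy":0,"dz":0,"roll":0},{"dx":0,"dy":0,"dz":0,"roll":0},{"dx":0,"dy":0,"dz":0,"roll":0},{"dx":0,"dy":0,"dz":0,"roll":0}]' --fingers 0 --grip_force 40

```text
clock: 12.77
tool_pos: [0.4928, 0.3392, 0.0227]
tool_rot: [3.14, 0.002, -3.1]
force: [-0.8, -0.2, 5.8]
gripper_width: 0.0392
finger_force: 43.0
```

play_rows --plan '[{"dx":0,"dy":0,"dz":-0.4,"roll":0},{"dx":0,"dy":0,"dz":-0.8,"roll":0},{"dx":0,"dy":0,"dz":-0.8,"roll":0},{"dx":0,"dy":0,"dz":-0.8,"roll":0},{"dx":0,"dy":0,"dz":-0.8,"roll":0},{"dx":0,"dy":0,"dz":-0.9,"roll":0},{"dx":0,"dy":0,"dz":-0.9,"roll":0},{"dx":0,"dy":0,"dz":-0.9,"roll":0},{"dx":0,"dy":0,"dz":-0.9,"roll":0.78},{"dx":0,"dy":0,"dz":0,"roll":0.78},{"dx":0,"dy":0,"dz":0,"roll":0}]'

```text
clock: 13.68
tool_pos: [0.4925, 0.3392, 0.2403]
tool_rot: [3.139, 0.004, 3.057]
force: [-0.1, -0.3, -2.2]
gripper_width: 0.0396
finger_force: 42.2
```

play_rows --plan '[{"dx":-0.34,"dy":-0.73,"dz":0,"roll":0},{"dx":-0.34,"dy":-0.73,"dz":0,"roll":0},{"dx":-0.34,"dy":-0.73,"dz":0,"roll":0},{"dx":-0.34,"dy":-0.73,"dz":0,"roll":0},{"dx":-0.34,"dy":-0.73,"dz":0,"roll":0},{"dx":-0.34,"dy":-0.73,"dz":0,"roll":0},{"dx":-0.34,"dy":-0.73,"dz":0,"roll":0},{"dx":-0.34,"dy":-0.73,"dz":0,"roll":0},{"dx":-0.34,"dy":-0.73,"dz":0,"roll":0},{"dx":-0.34,"dy":-0.73,"dz":0,"roll":0},{"dx":-0.34,"dy":-0.73,"dz":0,"roll":0},{"dx":-0.34,"dy":-0.73,"dz":0,"roll":0}]'

```text
clock: 14.68
tool_pos: [0.5907, 0.0653, 0.2353]
tool_rot: [-3.141, -0.004, 3.061]
force: [1.5, -0.1, -0.9]
gripper_width: 0.0391
finger_force: 42.1
```

play_rows --plan '[{"dx":0,"dy":0,"dz":0,"roll":0},{"dx":0,"dy":0,"dz":0,"roll":0},{"dx":0,"dy":0,"dz":0,"roll":0}]'

```text
clock: 14.93
tool_pos: [0.5908, 0.0667, 0.2359]
tool_rot: [3.141, -0.003, 3.059]
force: [-0.2, 0.6, -1.0]
gripper_width: 0.039
finger_force: 42.1
```

play_rows --plan '[{"dx":0,"dy":0,"dz":0.8,"roll":0},{"dx":0,"dy":0,"dz":0.8,"roll":0},{"dx":0,"dy":0,"dz":0.8,"roll":0},{"dx":0,"dy":0,"dz":0.6,"roll":0},{"dx":0,"dy":0,"dz":0.4,"roll":0},{"dx":0,"dy":0,"dz":0.2,"roll":0},{"dx":0,"dy":0,"dz":0.1,"roll":0},{"dx":0,"dy":0,"dz":0.0,"roll":0},{"dx":0,"dy":0,"dz":0,"roll":0}]'

```text
clock: 15.68
tool_pos: [0.5928, 0.0669, 0.1273]
tool_rot: [3.141, 0.002, 3.059]
force: [-0.6, 0.6, -1.3]
gripper_width: 0.0394
finger_force: 42.1
```

play_rows --plan '[{"dx":0,"dy":0,"dz":0.1,"roll":0},{"dx":0,"dy":0,"dz":0.1,"roll":0},{"dx":0,"dy":0,"dz":0,"roll":0},{"dx":0,"dy":0,"dz":0,"roll":0}]'

```text
clock: 16.02
tool_pos: [0.5919, 0.0665, 0.1203]
tool_rot: [3.142, 0.0, 3.059]
force: [0.2, -0.5, -1.6]
gripper_width: 0.0387
finger_force: 42.1
```

play_rows --plan '[{"dx":0,"dy":0,"dz":0,"roll":0},{"dx":0,"dy":0,"dz":0,"roll":0},{"dx":0,"dy":0,"dz":0,"roll":0},{"dx":0,"dy":0,"dz":-0.4,"roll":0},{"dx":0,"dy":0,"dz":-0.8,"roll":0},{"dx":0,"dy":0,"dz":-0.9,"roll":0},{"dx":0,"dy":0,"dz":-0.9,"roll":0},{"dx":0,"dy":0,"dz":-0.9,"roll":0},{"dx":0,"dy":0,"dz":-0.9,"roll":0},{"dx":0,"dy":0,"dz":-0.9,"roll":0},{"dx":0,"dy":0,"dz":-0.4,"roll":1},{"dx":0,"dy":0,"dz":0,"roll":1}]' --fingers 54

```text
clock: 17.02
tool_pos: [0.5942, 0.0667, 0.3099]
tool_rot: [3.139, 0.009, 2.895]
force: [-0.1, -0.0, -0.0]
gripper_width: 0.054
finger_force: 0.0
```

play_rows --plan '[{"dx":0,"dy":0,"dz":0,"roll":1},{"dx":0,"dy":0,"dz":0,"roll":1},{"dx":0,"dy":0,"dz":0,"roll":1},{"dx":0,"dy":0,"dz":0,"roll":1},{"dx":0,"dy":0,"dz":0,"roll":1},{"dx":0,"dy":0,"dz":0,"roll":1},{"dx":0,"dy":0,"dz":0,"roll":1},{"dx":0,"dy":0,"dz":0,"roll":1},{"dx":0,"dy":0,"dz":0,"roll":1},{"dx":0,"dy":0,"dz":0,"roll":1},{"dx":0,"dy":0,"dz":0,"roll":1},{"dx":0,"dy":0,"dz":0,"roll":1}]'

```text
clock: 18.02
tool_pos: [0.592, 0.0665, 0.3045]
tool_rot: [3.14, 0.0, 1.935]
force: [-0.1, 0.1, -0.1]
gripper_width: 0.0538
finger_force: 0.0
```

play_rows --plan '[{"dx":0,"dy":0,"dz":0,"roll":1},{"dx":0,"dy":0,"dz":0,"roll":1},{"dx":0,"dy":0,"dz":0,"roll":1},{"dx":0,"dy":0,"dz":0,"roll":1},{"dx":0,"dy":0,"dz":0,"roll":1},{"dx":0,"dy":0,"dz":0,"roll":0.6},{"dx":-0.94,"dy":-0.29,"dz":0,"roll":0},{"dx":-0.94,"dy":-0.29,"dz":0,"roll":0},{"dx":-0.94,"dy":-0.29,"dz":0,"roll":0},{"dx":-0.94,"dy":-0.29,"dz":0,"roll":0},{"dx":-0.94,"dy":-0.29,"dz":0,"roll":0},{"dx":-0.94,"dy":-0.29,"dz":0,"roll":0}]'

```text
clock: 19.02
tool_pos: [0.5258, -0.099, 0.3045]
tool_rot: [3.14, 0.0, 1.491]
force: [0.0, -0.2, 0.5]
gripper_width: 0.0543
finger_force: 0.0
```

play_rows --plan '[{"dx":-0.94,"dy":-0.29,"dz":0,"roll":0},{"dx":-0.94,"dy":-0.29,"dz":0,"roll":0},{"dx":-0.94,"dy":-0.29,"dz":0,"roll":0},{"dx":-0.94,"dy":-0.29,"dz":0,"roll":0},{"dx":-0.94,"dy":-0.29,"dz":0,"roll":0},{"dx":-0.94,"dy":-0.29,"dz":0,"roll":0},{"dx":-0.94,"dy":-0.29,"dz":0,"roll":0},{"dx":-0.94,"dy":-0.29,"dz":0,"roll":0},{"dx":-0.94,"dy":-0.29,"dz":0,"roll":0},{"dx":-0.94,"dy":-0.29,"dz":0,"roll":0},{"dx":0,"dy":0,"dz":0,"roll":0},{"dx":0,"dy":0,"dz":0,"roll":0}]'

```text
clock: 20.02
tool_pos: [0.4165, -0.3733, 0.3041]
tool_rot: [3.141, 0.0, 1.488]
force: [0.4, 0.1, 1.1]
gripper_width: 0.0542
finger_force: 0.0
```

```bash
python3 - <<'E'
from h import *
im,c=shot("wrist"); save("w5.png",im,1.5); np.save("w5.npy",im); import pickle; pickle.dump(c,open("w5.pkl","wb"))
st=read_state(); print(st["clock"],st["tool_pos"],st["tool_rot"],st["joints"])
E
```

```text
20.0667 [ 0.41697356 -0.37234311  0.30399704] [ 3.14076924e+00 -5.00780117e-05  1.48925802e+00] [-7.73808996e-01  1.22451328e-02  1.78061021e+00  5.78401708e-04
  1.34813545e+00 -6.92398224e-01]
```

View pics/w5.png

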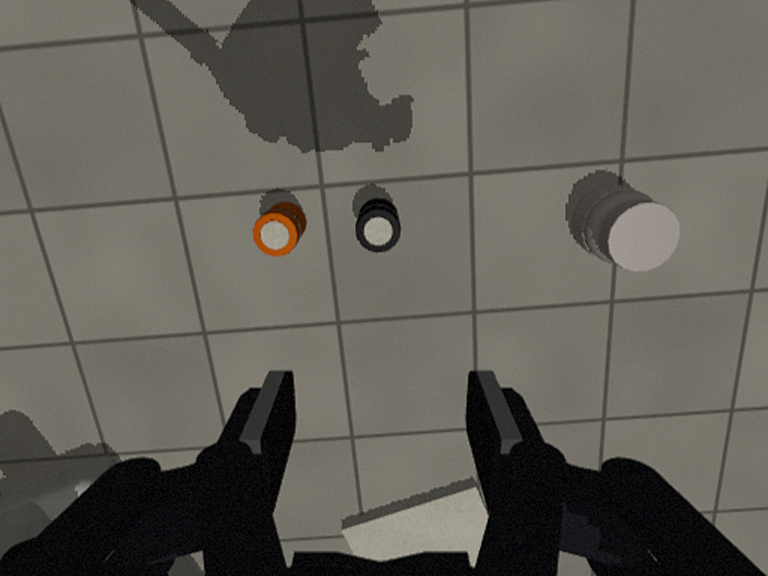

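The picture shows the black canister with its pale lid disc at (378,230). The orange one is at (275,234) and the cup at (640,236), both clear of the fingers' span.

```bash
python3 - <<'E'
from h import *
import pickle; c=pickle.load(open("w5.pkl","rb")); cs,cd=cam("scene"),cam("side"); im=np.load("w5.npy").astype(int)
m=(im.min(2)>140); m[:140]=0;m[168:]=0;m[:,:240]=0;m[:,265:]=0; ys,xs=np.nonzero(m); L=np.array([xs.mean(),ys.mean()]); print(L*1.5,len(xs))
p=onz(c,L,.052); print("onz",p,"tri scene",tri(c,L,cs,(190.25,147.5)),"tri side",tri(c,L,cd,(258.2,336.7)))
st=read_state(); Rm=R.from_euler('xyz',st["tool_rot"]).as_matrix(); t=p.copy(); t[2]=.025
print("units",Rm.T@(t-st["tool_pos"])/.03)
E
```

```text
[377.33756345 230.67258883] 197
onz [ 0.41442682 -0.37637264  0.052     ] tri scene [ 0.41304633 -0.3759436   0.04747993] tri side [ 0.41479652 -0.37632286  0.05255234]
units [-0.14125128 -0.08132705  9.29983039]
```

play_rows --plan '[{"dx":-0.14,"dy":-0.08,"dz":0.4,"roll":0},{"dx":0,"dy":0,"dz":0.95,"roll":0},{"dx":0,"dy":0,"dz":0.95,"roll":0},{"dx":0,"dy":0,"dz":0.95,"roll":0},{"dx":0,"dy":0,"dz":0.95,"roll":0},{"dx":0,"dy":0,"dz":0.95,"roll":0},{"dx":0,"dy":0,"dz":0.95,"roll":0},{"dx":0,"dy":0,"dz":0.95,"roll":0},{"dx":0,"dy":0,"dz":0.95,"roll":0},{"dx":0,"dy":0,"dz":0.7,"roll":0},{"dx":0,"dy":0,"dz":0.4,"roll":0},{"dx":0,"dy":0,"dz":0.2,"roll":0}]'

```text
clock: 21.07
tool_pos: [0.4133, -0.3738, 0.0217]
tool_rot: [-3.138, -0.003, 1.492]
force: [-0.4, -0.5, -0.2]
gripper_width: 0.054
finger_force: 0.0
```

play_rows --plan '[{"dx":0,"dy":0,"dz":0,"roll":0},{"dx":0,"dy":0,"dz":0,"roll":0},{"dx":0,"dy":0,"dz":0,"roll":0}]'

```text
clock: 21.32
tool_pos: [0.4156, -0.377, 0.0259]
tool_rot: [3.139, 0.002, 1.491]
force: [0.5, -1.4, 0.4]
gripper_width: 0.0539
finger_force: 0.0
```

play_rows --plan '[{"dx":0,"dy":0,"dz":0,"roll":0},{"dx":0,"dy":0,"dz":0,"roll":0},{"dx":0,"dy":0,"dz":0,"roll":0},{"dx":0,"dy":0,"dz":0,"roll":0},{"dx":0,"dy":0,"dz":0,"roll":0}]' --fingers 0

```text
clock: 21.73
tool_pos: [0.4155, -0.3772, 0.026]
tool_rot: [3.139, 0.002, 1.491]
force: [-0.9, 0.4, 6.6]
gripper_width: 0.0343
finger_force: 40.3
```

play_rows --plan '[{"dx":0,"dy":0,"dz":-0.3,"roll":0},{"dx":0,"dy":0,"dz":-0.8,"roll":0},{"dx":0,"dy":0,"dz":-0.9,"roll":0},{"dx":0,"dy":0,"dz":-0.9,"roll":0},{"dx":0,"dy":0,"dz":-0.9,"roll":0},{"dx":0,"dy":0,"dz":-0.9,"roll":0},{"dx":0,"dy":0,"dz":-0.9,"roll":0},{"dx":0,"dy":0,"dz":-0.9,"roll":0},{"dx":0,"dy":0,"dz":-0.9,"roll":0},{"dx":0,"dy":0,"dz":-0.4,"roll":0}]'

```text
clock: 22.57
tool_pos: [0.4153, -0.3771, 0.2627]
tool_rot: [3.137, 0.004, 1.491]
force: [0.4, -0.7, -1.1]
gripper_width: 0.0339
finger_force: 40.1
```

play_rows --plan '[{"dx":0.5,"dy":0.22,"dz":0,"roll":0},{"dx":0.96,"dy":0.43,"dz":0,"roll":0},{"dx":0.96,"dy":0.43,"dz":0,"roll":0},{"dx":0.96,"dy":0.43,"dz":0,"roll":0},{"dx":0.96,"dy":0.43,"dz":0,"roll":0},{"dx":0.96,"dy":0.43,"dz":0,"roll":0},{"dx":0.96,"dy":0.43,"dz":0,"roll":0},{"dx":0.96,"dy":0.43,"dz":0,"roll":0},{"dx":0.96,"dy":0.43,"dz":0,"roll":0},{"dx":0.96,"dy":0.43,"dz":0,"roll":0},{"dx":0.5,"dy":0.21,"dz":0,"roll":0},{"dx":0,"dy":0,"dz":0,"roll":0}]'

```text
clock: 23.57
tool_pos: [0.5667, -0.0948, 0.257]
tool_rot: [-3.14, -0.002, 1.494]
force: [0.4, -0.8, -1.4]
gripper_width: 0.0341
finger_force: 40.2
```

play_rows --plan '[{"dx":0,"dy":0,"dz":0,"roll":0},{"dx":0,"dy":0,"dz":0,"roll":0}]'

```text
clock: 23.73
tool_pos: [0.5653, -0.0985, 0.2574]
tool_rot: [-3.14, 0.001, 1.491]
force: [-0.4, 0.0, -1.2]
gripper_width: 0.0341
finger_force: 40.2
```

play_rows --plan '[{"dx":0,"dy":0,"dz":0.7,"roll":0},{"dx":0,"dy":0,"dz":0.8,"roll":0},{"dx":0,"dy":0,"dz":0.8,"roll":0},{"dx":0,"dy":0,"dz":0.8,"roll":0},{"dx":0,"dy":0,"dz":0.6,"roll":0},{"dx":0,"dy":0,"dz":0.3,"roll":0},{"dx":0,"dy":0,"dz":0.2,"roll":0},{"dx":0,"dy":0,"dz":0,"roll":0},{"dx":0,"dy":0,"dz":0,"roll":0},{"dx":0,"dy":0,"dz":0,"roll":0}]'

```text
clock: 24.57
tool_pos: [0.5672, -0.0987, 0.1338]
tool_rot: [3.139, 0.0, 1.49]
force: [-0.4, -0.7, -1.8]
gripper_width: 0.0339
finger_force: 40.2
```

play_rows --plan '[{"dx":0,"dy":0,"dz":0.15,"roll":0},{"dx":0,"dy":0,"dz":0.15,"roll":0},{"dx":0,"dy":0,"dz":0.03,"roll":0},{"dx":0,"dy":0,"dz":0,"roll":0},{"dx":0,"dy":0,"dz":0,"roll":0}]'

```text
clock: 24.98
tool_pos: [0.5667, -0.0982, 0.1229]
tool_rot: [3.14, 0.0, 1.491]
force: [0.2, 0.8, 1.5]
gripper_width: 0.034
finger_force: 40.6
```

play_rows --plan '[{"dx":0,"dy":0,"dz":0,"roll":0},{"dx":0,"dy":0,"dz":0,"roll":0},{"dx":0,"dy":0,"dz":0,"roll":0},{"dx":0,"dy":0,"dz":-0.3,"roll":0},{"dx":0,"dy":0,"dz":-0.7,"roll":0},{"dx":0,"dy":0,"dz":-0.9,"roll":0},{"dx":0,"dy":0,"dz":-0.9,"roll":0},{"dx":0,"dy":0,"dz":-0.9,"roll":0},{"dx":0,"dy":0,"dz":-0.9,"roll":0},{"dx":0,"dy":0,"dz":-0.9,"roll":0},{"dx":0,"dy":0,"dz":-0.9,"roll":0},{"dx":0,"dy":0,"dz":-0.7,"roll":0}]' --fingers 54

```text
clock: 25.98
tool_pos: [0.5664, -0.0982, 0.3387]
tool_rot: [3.139, 0.0, 1.491]
force: [0.7, 0.2, 0.7]
gripper_width: 0.0543
finger_force: 0.0
```

play_rows --plan '[{"dx":0.8,"dy":-0.4,"dz":0,"roll":0},{"dx":0.8,"dy":-0.4,"dz":0,"roll":0},{"dx":0.8,"dy":-0.4,"dz":0,"roll":0},{"dx":0.8,"dy":-0.4,"dz":0,"roll":0},{"dx":0.6,"dy":-0.4,"dz":0,"roll":0},{"dx":0,"dy":0,"dz":0,"roll":0},{"dx":0,"dy":0,"dz":0,"roll":0},{"dx":0,"dy":0,"dz":0,"roll":0}]' --fingers 26

```text
clock: 26.65
tool_pos: [0.5156, 0.02, 0.3358]
tool_rot: [3.141, 0.001, 1.491]
force: [0.5, -0.0, -0.1]
gripper_width: 0.026
finger_force: 0.0
```

```bash
python3 - <<'E'
from h import *
im,c=shot("wrist"); save("w6.png",im,1.5); np.save("w6.npy",im); import pickle; pickle.dump(c,open("w6.pkl","wb"))
st=read_state(); print(st["clock"],st["tool_pos"],st["tool_rot"])
E
```

```text
26.7 [0.51574762 0.01970387 0.33562438] [3.14091062e+00 4.50205574e-04 1.49045473e+00]
```

View pics/w6.png

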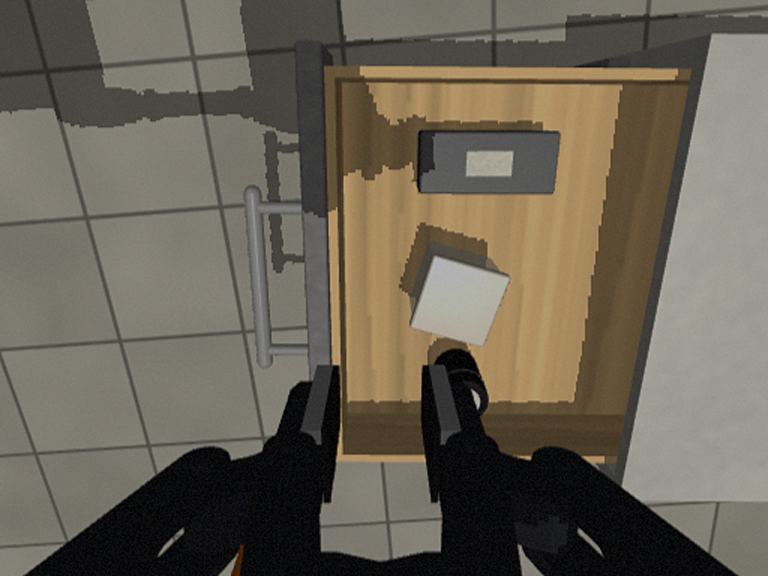

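The picture shows the box flat with its label up at (489,163), the canister upright at (468,385), the jar upright at (460,300), and the handle unmoved from (252,190) to (264,362). Next I grip the handle and push.

play_rows --plan '[{"dx":-0.3,"dy":-0.95,"dz":0,"roll":0},{"dx":-0.3,"dy":-0.95,"dz":0,"roll":0},{"dx":-0.3,"dy":-0.95,"dz":0,"roll":0},{"dx":0,"dy":0,"dz":0.5,"roll":0},{"dx":0,"dy":0,"dz":0.9,"roll":0},{"dx":0,"dy":0,"dz":0.9,"roll":0},{"dx":0,"dy":0,"dz":0.9,"roll":0},{"dx":0,"dy":0,"dz":0.9,"roll":0},{"dx":0,"dy":0,"dz":0.6,"roll":0},{"dx":0,"dy":0,"dz":0,"roll":0},{"dx":0,"dy":0,"dz":0,"roll":0}]' --fingers 26

```text
clock: 27.62
tool_pos: [0.4275, -0.0005, 0.1935]
tool_rot: [-3.139, 0.0, 1.489]
force: [-0.4, 0.0, 0.6]
gripper_width: 0.0261
finger_force: 0.0
```

play_rows --plan '[{"dx":0,"dy":0,"dz":0.6,"roll":0},{"dx":0,"dy":0,"dz":0.6,"roll":0},{"dx":0,"dy":0,"dz":0.6,"roll":0},{"dx":0,"dy":0,"dz":0.3,"roll":0},{"dx":0,"dy":0,"dz":0,"roll":0},{"dx":0,"dy":0,"dz":0,"roll":0}]'

```text
clock: 28.12
tool_pos: [0.4296, -0.0001, 0.1329]
tool_rot: [3.139, -0.0, 1.49]
force: [0.5, 0.0, 0.3]
gripper_width: 0.026
finger_force: 0.0
```

play_rows --plan '[{"dx":0,"dy":0,"dz":0,"roll":0},{"dx":0,"dy":0,"dz":0,"roll":0},{"dx":0,"dy":0,"dz":0,"roll":0},{"dx":0,"dy":0,"dz":0,"roll":0}]' --fingers 0

```text
clock: 28.45
tool_pos: [0.4295, 0.0, 0.1329]
tool_rot: [3.138, 0.0, 1.491]
force: [0.3, 0.2, 4.4]
gripper_width: 0.0093
finger_force: 39.2
```

play_rows --plan '[{"dx":0,"dy":0.06,"dz":0,"roll":0},{"dx":0,"dy":0.12,"dz":0,"roll":0},{"dx":0,"dy":0.18,"dz":0,"roll":0},{"dx":0,"dy":0.24,"dz":0,"roll":0},{"dx":0,"dy":0.3,"dz":0,"roll":0},{"dx":0,"dy":0.3,"dz":0,"roll":0},{"dx":0,"dy":0.3,"dz":0,"roll":0},{"dx":0,"dy":0.3,"dz":0,"roll":0},{"dx":0,"dy":0.3,"dz":0,"roll":0},{"dx":0,"dy":0.3,"dz":0,"roll":0},{"dx":0,"dy":0.3,"dz":0,"roll":0},{"dx":0,"dy":0.3,"dz":0,"roll":0}]'

```text
clock: 29.45
tool_pos: [0.5189, -0.0078, 0.1329]
tool_rot: [3.14, 0.001, 1.491]
force: [-1.7, -3.3, 8.6]
gripper_width: 0.0092
finger_force: 39.4
```

play_rows --plan '[{"dx":0,"dy":0.3,"dz":0,"roll":0},{"dx":0,"dy":0.3,"dz":0,"roll":0},{"dx":0,"dy":0.3,"dz":0,"roll":0},{"dx":0,"dy":0.3,"dz":0,"roll":0},{"dx":0,"dy":0.3,"dz":0,"roll":0},{"dx":0,"dy":0.3,"dz":0,"roll":0},{"dx":0,"dy":0.3,"dz":0,"roll":0},{"dx":0,"dy":0.3,"dz":0,"roll":0},{"dx":0,"dy":0.24,"dz":0,"roll":0},{"dx":0,"dy":0.18,"dz":0,"roll":0},{"dx":0,"dy":0.12,"dz":0,"roll":0},{"dx":0,"dy":0.06,"dz":0,"roll":0}]'

```text
clock: 30.45
tool_pos: [0.6088, -0.0155, 0.1329]
tool_rot: [3.139, 0.002, 1.491]
force: [-2.0, -3.6, 7.4]
gripper_width: 0.0094
finger_force: 39.4
```

play_rows --plan '[{"dx":0,"dy":0.1,"dz":0,"roll":0},{"dx":0,"dy":0.15,"dz":0,"roll":0},{"dx":0,"dy":0.15,"dz":0,"roll":0},{"dx":0,"dy":0.12,"dz":0,"roll":0},{"dx":0,"dy":0.08,"dz":0,"roll":0},{"dx":0,"dy":0.05,"dz":0,"roll":0},{"dx":0,"dy":0,"dz":0,"roll":0}]'

```text
clock: 31.03
tool_pos: [0.6281, -0.0172, 0.1329]
tool_rot: [3.139, 0.002, 1.491]
force: [0.2, -4.3, 5.8]
gripper_width: 0.0097
finger_force: 39.3
```

play_rows --plan '[{"dx":0,"dy":0.06,"dz":0,"roll":0},{"dx":0,"dy":0.06,"dz":0,"roll":0},{"dx":0,"dy":0,"dz":0,"roll":0}]'

```text
clock: 31.28
tool_pos: [0.6316, -0.0175, 0.1329]
tool_rot: [3.139, 0.002, 1.491]
force: [-0.2, -4.0, 5.6]
gripper_width: 0.0098
finger_force: 39.3
```

play_rows --plan '[{"dx":0,"dy":0.06,"dz":0,"roll":0},{"dx":0,"dy":0.04,"dz":0,"roll":0},{"dx":0,"dy":0,"dz":0,"roll":0}]'

```text
clock: 31.53
tool_pos: [0.6336, -0.0177, 0.1329]
tool_rot: [3.141, 0.002, 1.491]
force: [-3.7, -4.9, 7.4]
gripper_width: 0.0097
finger_force: 39.6
```

play_rows --plan '[{"dx":0,"dy":0.05,"dz":0,"roll":0},{"dx":0,"dy":0.05,"dz":0,"roll":0},{"dx":0,"dy":0,"dz":0,"roll":0}]'

```text
clock: 31.78
tool_pos: [0.6336, -0.0177, 0.1329]
tool_rot: [-3.135, 0.002, 1.491]
force: [-13.0, -4.2, 14.4]
gripper_width: 0.0095
finger_force: 40.3
```

The drawer is against its stop: position is unchanged while the force rose to 13 N. I release and retreat.

play_rows --plan '[{"dx":0,"dy":0,"dz":0,"roll":0},{"dx":0,"dy":0,"dz":0,"roll":0},{"dx":0,"dy":0,"dz":0,"roll":0},{"dx":0,"dy":-0.1,"dz":0,"roll":0},{"dx":0,"dy":0,"dz":-0.3,"roll":0},{"dx":0,"dy":0,"dz":-0.7,"roll":0},{"dx":0,"dy":0,"dz":-0.9,"roll":0},{"dx":0,"dy":0,"dz":-0.9,"roll":0},{"dx":0,"dy":0,"dz":-0.9,"roll":0},{"dx":0,"dy":0,"dz":-0.9,"roll":0},{"dx":0,"dy":-0.8,"dz":-0.9,"roll":0},{"dx":0,"dy":-0.8,"dz":-0.9,"roll":0}]' --fingers 24

```text
clock: 32.78
tool_pos: [0.5858, -0.0122, 0.3245]
tool_rot: [3.141, -0.0, 1.491]
force: [0.3, 0.1, 0.3]
gripper_width: 0.0238
finger_force: 0.0
```

play_rows --plan '[{"dx":0,"dy":-0.8,"dz":0,"roll":0},{"dx":0,"dy":0,"dz":0,"roll":0},{"dx":0,"dy":0,"dz":0,"roll":0},{"dx":0,"dy":0,"dz":0,"roll":0}]'

```text
clock: 33.12
tool_pos: [0.5619, -0.0104, 0.3231]
tool_rot: [3.141, -0.0, 1.491]
force: [0.6, 1.0, -0.1]
gripper_width: 0.0242
finger_force: 0.0
```

```bash
python3 - <<'E'
from h import *
im,c=shot("wrist"); a=cv2.resize(im,(400,300)); b=cv2.resize(shot("side")[0],(400,300)); s=cv2.resize(shot("scene")[0],(400,300))
save("end.png",np.vstack([np.hstack([a,b]),np.hstack([s,s*0])]))
st=read_state(); print(st["clock"],st["tool_pos"],st["force"])
E
```

```text
33.2667 [ 0.56205367 -0.0104912   0.32215887] [ 0.90585776 -0.71062839  0.17186305]
```

View pics/end.png

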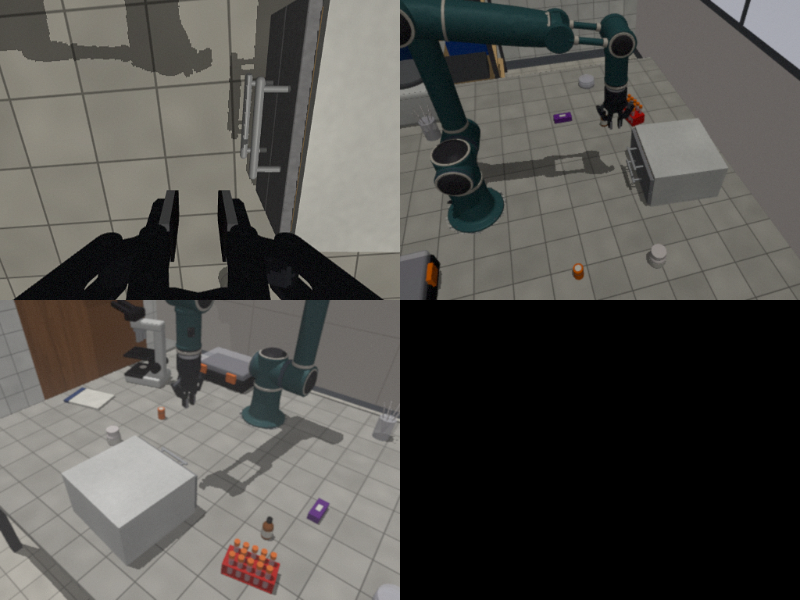

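The picture shows the drawer shut flush: the wrist view has the panel against the plate at (295,120). The oil bottle at (268,528) and the cup at (657,255) stand where they were, and nothing touches the robot.

```bash
python3 -c "
from bench import sign_off; print(sign_off())"
```

```text
the job is handed in; nothing more can be done
None
```

The job is handed in: the slide box (flat, lid up) and the canister (upright) are in the top drawer beside the jar, the drawer is pushed shut to its stop, and the oil bottle and cup were left where they stood; it took about 33 s of the 72 s.

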